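# Lock the grinding chamber onto the laboratory mill

## Robot

A 6-joint arm with a two-finger parallel gripper is mounted at the origin on the work surface. World frame = base frame: x ahead of the robot, y to its left, z up, the work surface at z = 0. Lengths are in m, angles in rad, forces in N, time in s.
With the tool pointing down it reaches from about 0.325 to 0.75 m from the base axis. Payload 7.6 kg.
Tool frame: the origin (TCP) lies at the very end of the fingers, on their centre line; the grasp point (between the pads) lies 19 mm behind it (env.grip_depth is the distance from the TCP to the grasp point, in m); z points along the fingers, x is the direction in which the jaws open and shut, and the axes are right-handed (so a half turn about z gives the same grasp; the last joint's range is limited). The gripper opens to 85 mm and grips with 20 to 120 N. Pads are 22 mm wide; open, the fingers measure 114 mm over their backs; the gripper's body (76 mm by 85 mm) begins 54 mm behind the grasp point. The pads swing forward as they close: fully open they stand 13 mm farther back than shut.
Start: joints at [-1.224, 0.052, 1.401, -0, 1.689, -0.07], TCP at [0.213, -0.48, 0.231] pointing down, gripper open.
Joint ranges: [-2.9, 2.9], [-0.91, 2.17], [0.12, 2.37], [-1.06, 4.2], [0.26, 2.73], [-2.93, 2.93]. Speed limits (rad/s): [2.57, 2.57, 3.01, 3.14, 3.14, 3.14].

## Interface

Orientations are given as a rotation vector (axis times angle).
In Python, from station import get_obs, viewer, ticket, env gives the robot as it stands.
- The arm moves only by the tool play_rows, never from a script. Its argument "deltas" is a list of rows, each a list of 2 entries, a list of its own where there are three numbers: the shift along the tool's x, y, z in m, then the turn, a rotation vector about the tool's x, y, z in degrees. In form: [[[dx, dy, dz], [wx, wy, wz]], ...]. A call has 1 to 12 rows; each row shifts and turns the commanded pose from where the row before left it, along the tool's axes as they then stand; what a row does not reach is not made up. A row lasts 1/12 s, in which the tool goes at most 41.7 mm and 7.16 degrees, less where a joint would pass 70% of its speed; a pose out of reach is approached as far as the arm can. A call is refused whole if a number of a shift passes 0.0417 or a number of a turn 7.16, either way. A call with a gripper value outside its range is refused whole. "fingers" is the finger opening in m, from 0 to 0.0854, set as the call begins (left out, the last holds). The fingers move at their own pace and stop on an object; the grip force is fixed at half the most. Time passes only in rows, so rows that do not move let the fingers close. It gives the time, the measured TCP pose, the force and the opening at its end, in the units of the state.
- get_obs(): the state, without advancing time (a new reading comes with each control period).
- viewer.snapshot(name): name is "scene" or "top" or "wrist"; returns (picture, depth): 420x560x3 uint8, red, green, blue; 420x560 float32, m along the optical axis (not along the pixel's ray), 0 where there is no reading.
- viewer.get_calibration(name): a dict with "vertical_fov" (degrees; the focal length in pixels is half the picture's height over the tangent of half this angle, whatever the lens; pixels are square), "cx", "cy" (the principal point, pixels), "k1" (the pictures are not rectified: a ray, as slopes to the right and down, at radius r is drawn at 1 + k1 r^2 times it, then the intrinsics apply), "R" (3x3) and "t" (3): a world point X has camera coordinates R X + t; the wrist camera has in their place "tool_from_camera" (4x4, takes a point from camera to tool coordinates, whose origin is the TCP and whose axes are the tool frame's). Camera axes: x right, y down, z forward; pixel columns grow to the right and rows downward; lengths in m; the calibration is good to about 2 mm. A picture is of the moment at which its call begins: read the wrist's pose just before it. get_calibration takes no time and is no camera call.
- ticket.job_done(): hands the job in, once; it reports no verdict.
The state is a dict: "clock": time; "joints": joint angles; "qd": joint speeds; "joint_efforts": joint torques, N m; "ee_pos": TCP position; "ee_rot": TCP orientation; "contact_force": force on the tool from outside, world axes, zero at the start; "torque": the same for the moment, N m; "opening": opening from 0.0 (shut) to 1.0 (fully open).
Only numpy, scipy, OpenCV 4.12 (cv2) and the standard library are available. Lean on these libraries where they do the work, as an engineer would, in place of code of your own. Each camera call takes 0.05 s, during which the arm holds its last target. There are 200 camera calls.

## Task

Fit the steel grinding chamber onto the bench mill: lower its two lugs into the two gaps of the collar, push it down against the spring, give it about a quarter turn clockwise (seen from above) as far as it goes, and let it come up so that it is locked, upright. Leave the beaker, the tube rack and the dish where they are.

Things in the scene. Friction and masses are not known exactly. Their poses are not given: they have to be found in the camera images.
- chamber: Closed grinding chamber: plain steel cylinder, 60 mm diameter, 123 mm tall over all, 0.35 kg, loose, standing upright on the bench. Origin: centre of its flat underside, z up. Fixed black lid (68 mm diameter) at heights 86 to 96 mm with a grip bar on it. At the foot two lugs stick out, in line with the bar, at +x and -x. Turned by half a turn about z it is the same.
- chamber_bar (a point): Centre of the chamber's grip bar, on its axis, 109 mm above the underside; axes as the chamber's. The aluminium bar is 56 mm long (along x), 16 mm wide (y), and spans heights 95 to 123 mm.
- chamber_lug (a point): Outer end of the chamber's +x lug, 41 mm from the axis, 3 mm above the underside. Each lug is 10 mm wide (along y) and 6 mm high (0 to 6 mm above the underside); its twin lies opposite.
- mill: Drive base of a bench mill, fixed: grey housing 170 (x) by 160 (y) by 80 mm high, control panel on its -x face. On top, central, an aluminium bayonet collar: ring of outer radius 50, bore radius 33, standing 18 mm above the deck (top 98 mm above the bench), with two opposite gaps in its rim for the lugs. Origin: centre of the underside, on the collar's axis; z up.
- mill_deck (a point): On the collar's axis at the height of the flat deck inside it, 80 mm above the bench; axes as the mill's. To turn, the chamber's underside must be pressed to less than 5 mm above the deck (it may go right down onto it).
- mill_gap (a point): Middle of one gap, 38 mm from the axis, at the rim's top; it lies 80 degrees counter-clockwise (from above) of the mill's +x, its twin opposite. Each gap is 37 degrees wide and reaches out to radius 44 mm. From each gap a track, 11 mm high above the deck, runs clockwise under the rim; stops bar both ends, so it cannot be turned the other way.
- mill_pocket (a point): Middle of one locking pocket at the track's clockwise end, on the mill's +x, 38 mm from the axis, at deck height; its twin opposite. Hidden under the rim, 30 degrees long, roof 14 mm above the deck (3 mm higher than the track's). Locked, the bar lies along the mill's x, either way round, and the spring holds the underside 8 mm above the deck; the turn from gap to pocket is 80 degrees.
- plate (a joint): Sprung round plate, 40 mm diameter, on the collar's axis, on which the chamber comes to stand. Value: metres pressed down, 0 (its top 11 mm above the deck) to 0.0115. It pushes up with 6.5 N at 0 and 12 N fully down; the chamber's weight alone does not press it down.
- beaker: Empty glass beaker, bystander, 72 mm diameter, 95 mm tall; origin at the centre of its underside. It and the chamber may have swapped places.
- tube_rack: White rack with two rows of capped tubes, bystander, 70 by 150 mm, 66 mm tall; origin at the centre of its underside.
- dish: Low round clear dish, bystander, 94 mm diameter, 16 mm tall; origin at the centre of its underside.
Mind the look-alikes: they are no part of the job. Leave any purple look-alike of the chamber alone.

How it is judged:
By the outcome, as a careful person would: the job done as asked, in the order asked, and still so for the second after the job is handed in, with the robot touching nothing.
It also fails if it takes over 45 s, if anything falls off the work surface, if the arm or the gripper's body presses on something with over 40 N, if the wrist force passes 120 N, or if a joint passes its speed limit or range.

## Working session

There is one attempt and no reset: what is moved stays moved. The work goes in short steps, Python scripts to look and compute and a tool call to move; the robot and the scene stay as the last step left them, time stands still between calls to the robot, and variables do not carry over. Pictures are saved under pics/ and viewed, about 8 in all and at most 12, crops included, and the job is handed in when it is done.

Besides the shell and the picture viewer there is one more tool, called after "Call:" in YAML: its name, and indented under it one key for each argument. play_rows: Moves the arm, as the interface text tells. Its arguments: {"type":"object","properties":{"deltas":{"type":"array"},"fingers":{"type":"number"}},"required":["deltas"]}

```bash
mkdir -p pics; ls; cat > h.py <<'E'
import numpy as np, cv2
from station import get_obs, viewer, ticket, env
from scipy.spatial.transform import Rotation as Rn
def cam(n,obs=None):
    c=viewer.get_calibration(n); f=210/np.tan(np.radians(c["vertical_fov"])/2)
    if n=="wrist":
        o=obs or get_obs(); T=np.eye(4); T[:3,:3]=Rn.from_rotvec(o["ee_rot"]).as_matrix(); T[:3,3]=o["ee_pos"]
        M=T@np.array(c["tool_from_camera"]); R=M[:3,:3]; C=M[:3,3]
    else:
        R=np.array(c["R"]).T; C=-R@np.array(c["t"])
    return c,f,R,C
def rays(cm,uv):
    c,f,R,C=cm; uv=np.atleast_2d(np.asarray(uv,float))
    K=np.array([[f,0,c["cx"]],[0,f,c["cy"]],[0,0,1]])
    d=(uv-[c["cx"],c["cy"]])/f; s=d.copy()
    for _ in range(20): s=d/(1+c["k1"]*(s**2).sum(1,keepdims=True))
    return np.c_[s,np.ones(len(s))]
def onplane(cm,uv,z):
    D=rays(cm,uv)@cm[2].T; return cm[3]+D*((z-cm[3][2])/D[:,2])[:,None]
def bydepth(cm,uv,dep):
    uv=np.atleast_2d(uv).astype(int); z=dep[uv[:,1],uv[:,0]]
    return cm[3]+(rays(cm,uv)*z[:,None])@cm[2].T
def proj(cm,X):
    c,f,R,C=cm; p=(np.atleast_2d(X)-C)@R; s=p[:,:2]/p[:,2:]
    return s*(1+c["k1"]*(s**2).sum(1,keepdims=True))*f+[c["cx"],c["cy"]]
def snap(n,tag):
    o=get_obs(); im,d=viewer.snapshot(n); cv2.imwrite(f"pics/{tag}.png",im[:,:,::-1]); np.save(f"pics/{tag}.npy",d)
    return im,d,cam(n,o)
E
python3 - <<'E'
from h import *
print(get_obs())
for n in("top","scene"):
    im,d,cm=snap(n,n+"0"); print(n,cm[3],cm[1],cm[0]["k1"],(d>0).mean())
E
```

```text
pics
{'clock': 0.0, 'joints': array([-1.22428810e+00,  5.28379726e-02,  1.40174323e+00,  3.59466122e-06,
        1.68860723e+00, -7.02671823e-02]), 'qd': array([-0.00121076,  0.000122  , -0.00218447,  0.00046728, -0.00233772,
       -0.00028441]), 'joint_efforts': array([ 3.77777178e-04, -3.81664610e+01, -3.60190344e+01, -7.64137826e-05,
        6.02288113e-03,  8.27633045e-06]), 'ee_pos': array([ 0.21246006, -0.4797522 ,  0.23046246]), 'ee_rot': array([-2.63215111e+00,  1.71327691e+00,  1.99563369e-03]), 'contact_force': array([-0.62100274, -0.73133119,  0.11246182]), 'torque': array([ 0.00547069, -0.02420516,  0.01411323]), 'opening': 1.0024465110835052}
top [ 0.48939808 -0.04245861  0.80373117] 382.63601425998826 -0.024733635779372473 0.9958333333333333
scene [1.34839157 0.21491365 0.76870904] 463.2568280744368 -0.004685386738285431 0.9957738095238096
```

View pics/top0.png

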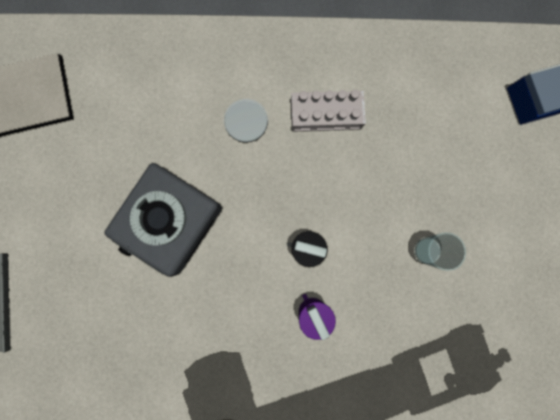

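View pics/scene0.png

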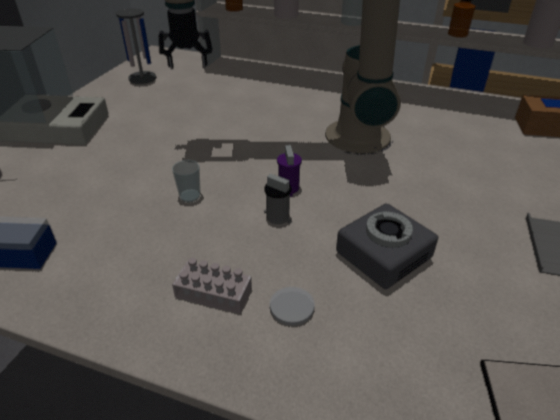

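The top view shows two candidates. The black-lidded steel one at (310,248) fits the description of the chamber. The purple one at (317,320) is the look-alike. The mill is at (160,217), with collar gaps near (142,205) and (174,231), and a panel bump near (124,250). Next I measure these and take one enlarged crop to confirm.

```bash
python3 - <<'E'
from h import *
im=cv2.imread("pics/top0.png")[:,:,::-1]; d=np.load("pics/top0.npy"); cm=cam("top")
H,W=d.shape; uv=np.stack(np.meshgrid(np.arange(W),np.arange(H)),-1).reshape(-1,2)
P=bydepth(cm,uv,d).reshape(H,W,3); Z=P[:,:,2]
print("bench z",np.median(Z[330:350,100:160]), "axes", onplane(cm,[[280,210],[380,210],[280,110]],0).round(3).tolist())
def box(m,u0,u1,v0,v1):
    k=np.zeros_like(m); k[v0:v1,u0:u1]=m[v0:v1,u0:u1]; return k.astype(np.uint8)
# bar
g=im.min(2)
b=box((g>120)&(Z>.06),285,335,225,272); r=cv2.minAreaRect(cv2.findNonZero(b)); c=cv2.boxPoints(r)
w=onplane(cm,c,.123); print("bar",b.sum(),r,w.mean(0), [np.linalg.norm(w[1]-w[0]),np.linalg.norm(w[2]-w[1])],"zmed",np.median(Z[b>0]))
e=w[1]-w[0] if np.linalg.norm(w[1]-w[0])>np.linalg.norm(w[2]-w[1]) else w[2]-w[1]
print("bar yaw",np.degrees(np.arctan2(e[1],e[0])))
# lid
l=box((im.max(2)<60)&(Z>.07),285,335,225,272)|b
(c0,rad)=cv2.minEnclosingCircle(max(cv2.findContours(l,0,1)[0],key=cv2.contourArea)); p=onplane(cm,[c0,(c0[0]+rad,c0[1])],.096); print("lid",p[0],np.linalg.norm(p[1]-p[0]))
# mill
m=box((Z>.06),95,230,150,285); ct=max(cv2.findContours(m,0,1)[0],key=cv2.contourArea)
r=cv2.minAreaRect(ct);w=onplane(cm,cv2.boxPoints(r),.08); print("mill",w.mean(0),[np.linalg.norm(w[1]-w[0]),np.linalg.norm(w[2]-w[1])])
e=w[1]-w[0];print("edge yaw",np.degrees(np.arctan2(e[1],e[0])),np.linalg.norm(e), "corners",w[:,:2].round(3).tolist())
a=box((Z>.09),95,230,150,285); ct=max(cv2.findContours(a,0,1)[0],key=cv2.contourArea);(c0,rad)=cv2.minEnclosingCircle(ct); p=onplane(cm,[c0,(c0[0]+rad,c0[1])],.098); print("collar",c0,p[0],np.linalg.norm(p[1]-p[0]))
print("panel bump",onplane(cm,[[124,250]],.06))
# gap: dark pixels on radius 38-42 mm ring at top
th=np.radians(np.arange(0,360,4)); 
ring=p[0]+np.c_[.039*np.cos(th),.039*np.sin(th),0*th]; q=proj(cm,ring); print("ring dark", [(int(np.degrees(t)),int(im[int(round(v)),int(round(u))].max())) for t,(u,v) in zip(th,q)])
A=cv2.resize(im[150:350,95:345],None,fx=3,fy=3,interpolation=cv2.INTER_CUBIC); cv2.imwrite("pics/crop1.png",A[:,:,::-1])
E
```

```text
bench z -0.0008883081053540076 axes [[0.564, -0.049, 0.0], [0.567, -0.261, 0.0], [0.782, -0.046, 0.0]]
bar 268 ((307.60888671875, 244.69898986816406), (34.37914276123047, 50.5925178527832), 64.88516235351562) [ 0.49161164 -0.09791995  0.123     ] [np.float64(0.09027254700281091), np.float64(0.060868505399559895)] zmed 0.12234127855423882
bar yaw -64.1321224491815
lid [ 0.48513938 -0.10188211  0.096     ] 0.033395974548452736
mill [0.53587951 0.17826783 0.08      ] [np.float64(0.17061723269468554), np.float64(0.16431962627035307)]
edge yaw -30.73940189735498 0.17061723269468554 corners [[0.506, 0.291], [0.652, 0.204], [0.564, 0.065], [0.421, 0.153]]
collar (156.97096252441406, 217.44837951660156) [0.53756022 0.17883063 0.098     ] 0.050893478320219884
panel bump [[0.47614891 0.25183463 0.06      ]]
ring dark [(0, 157), (4, 153), (8, 146), (12, 150), (16, 161), (20, 160), (24, 159), (28, 152), (32, 132), (36, 55), (40, 45), (44, 46), (48, 47), (52, 48), (56, 49), (59, 50), (64, 83), (68, 117), (72, 161), (76, 162), (80, 164), (84, 162), (88, 162), (92, 162), (96, 163), (100, 162), (104, 164), (108, 160), (112, 161), (116, 159), (119, 162), (124, 151), (128, 150), (132, 162), (136, 162), (140, 155), (144, 161), (148, 166), (152, 166), (156, 161), (160, 159), (164, 161), (168, 160), (172, 160), (176, 153), (180, 160), (184, 165), (188, 165), (192, 164), (196, 164), (200, 166), (204, 164), (208, 133), (212, 93), (216, 29), (220, 28), (224, 27), (228, 26), (232, 30), (236, 28), (239, 39), (244, 95), (248, 135), (252, 171), (256, 169), (260, 158), (264, 158), (268, 167), (272, 173), (276, 172), (280, 172), (284, 172), (288, 169), (292, 168), (296, 165), (300, 168), (304, 168), (308, 165), (312, 156), (316, 157), (320, 168), (324, 169), (328, 166), (332, 166), (336, 168), (340, 162), (344, 153), (348, 160), (352, 162), (356, 161)]
```

View pics/crop1.png

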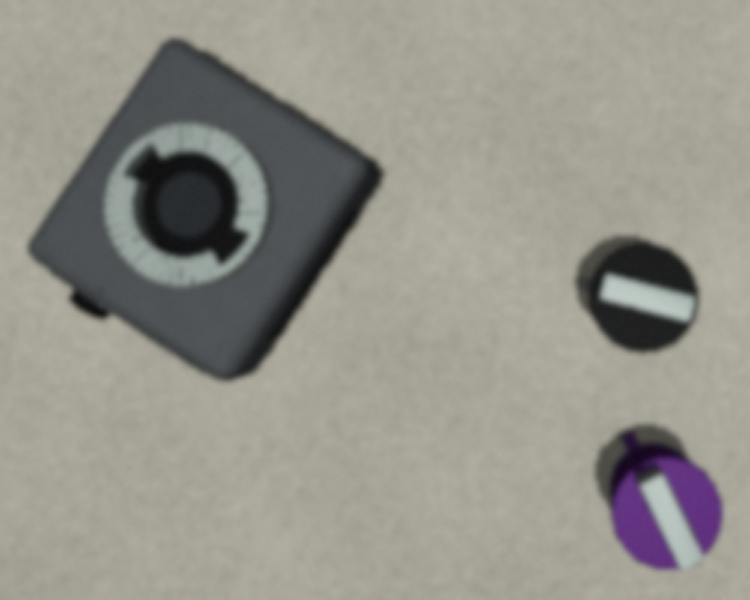

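The crop confirms it: the black lid and steel chamber at (645,297) is the target and the purple one at (667,512) is left alone. The mill's panel bump at (90,302) puts -x at yaw about 149°. That gives mill +x at -31° and gaps at 49°, and the gaps measured 50°. I now go above the chamber, at about (0.485,-0.102) with bar yaw about 76°.

Call:
play_rows:
  deltas:
    - [[-0.0196, -0.0335, -0.0016], [0, 0, 0]]
    - [[-0.0196, -0.0335, -0.0016], [0, 0, 0]]
    - [[-0.0196, -0.0335, -0.0016], [0, 0, 0]]
    - [[-0.0196, -0.0335, -0.0016], [0, 0, 0]]
    - [[-0.0196, -0.0335, -0.0016], [0, 0, 0]]
    - [[-0.0196, -0.0335, -0.0016], [0, 0, 0]]
    - [[-0.0196, -0.0335, -0.0016], [0, 0, 0]]
    - [[-0.0196, -0.0335, -0.0016], [0, 0, 0]]
    - [[-0.0196, -0.0335, -0.0016], [0, 0, 0]]
    - [[-0.0196, -0.0335, -0.0016], [0, 0, 0]]
    - [[-0.0196, -0.0335, -0.0016], [0, 0, 0]]
    - [[-0.0196, -0.0335, -0.0016], [0, 0, 0]]
  fingers: 0.0854

```text
clock: 1.1
ee_pos: [0.4856, -0.1004, 0.2503]
ee_rot: [2.633, -1.713, -0.0]
contact_force: [0.2, -0.8, 0.3]
opening: 1.003
```

Call:
play_rows:
  deltas:
    - [[0, 0, 0], [0, 0, -6.5]]
    - [[0, 0, 0], [0, 0, -6.5]]
    - [[0, 0, 0], [0, 0, -6.5]]
    - [[0, 0, 0], [0, 0, -6.5]]
    - [[0, 0, 0], [0, 0, -6.5]]
    - [[0, 0, 0], [0, 0, -6.5]]
    - [[0, 0, 0], [0, 0, -6.5]]
    - [[0, 0, 0], [0, 0, -6.5]]
    - [[0, 0, 0], [0, 0, 0]]
    - [[0, 0, 0], [0, 0, 0]]
    - [[0, 0, 0], [0, 0, 0]]

```text
clock: 2.02
ee_pos: [0.4849, -0.1022, 0.2503]
ee_rot: [3.117, -0.391, -0.001]
contact_force: [1.0, -0.4, -0.1]
opening: 1.001
```

```bash
cat >> h.py <<'E'
def yaw(o):
    x=Rn.from_rotvec(o["ee_rot"]).as_matrix(); return np.degrees(np.arctan2(x[1,0],x[0,0])), x[2,2]
def go(o,p,y=None):
    R=Rn.from_rotvec(o["ee_rot"]).as_matrix(); print("tool shift",(R.T@(np.array(p)-o["ee_pos"])).round(4),"yaw now",yaw(o),"turn z",None if y is None else yaw(o)[0]-y)
def bar(im,d,cm,ztop,guess):
    H,W=d.shape; uv=np.stack(np.meshgrid(np.arange(W),np.arange(H)),-1).reshape(-1,2)
    P=bydepth(cm,uv,d).reshape(H,W,3)
    m=((im.min(2)>90)&(np.abs(P[:,:,2]-ztop)<.008)&(np.hypot(P[:,:,0]-guess[0],P[:,:,1]-guess[1])<.05)).astype(np.uint8)
    ct=max(cv2.findContours(m,0,1)[0],key=cv2.contourArea); w=onplane(cm,ct[:,0],ztop)[:,:2].astype(np.float32)
    r=cv2.minAreaRect(w); b=cv2.boxPoints(r); e=max(b[1]-b[0],b[2]-b[1],key=np.linalg.norm)
    print("bar",r[0],r[1],"yaw",np.degrees(np.arctan2(e[1],e[0])),"ztop",np.median(P[m>0][:,2])); return r
E
python3 - <<'E'
from h import *
im,d,cm=snap("wrist","w1"); o=get_obs(); print(o["ee_pos"],yaw(o))
bar(im,d,cm,.123,(.485,-.102)); it=cv2.imread("pics/top0.png")[:,:,::-1]; bar(it,np.load("pics/top0.npy"),cam("top"),.123,(.485,-.102))
E
```

```text
[ 0.48488118 -0.10222519  0.2503338 ] (np.float64(-14.269173399945775), np.float64(-0.9999999676247295))
bar (0.4831467866897583, -0.10399527847766876) (0.054675254970788956, 0.015912579372525215) yaw 75.64003 ztop 0.12434709670811511
bar (0.4849354922771454, -0.10258860886096954) (0.05541094020009041, 0.015598502941429615) yaw 75.91846 ztop 0.12232418244410492
```

View pics/w1.png

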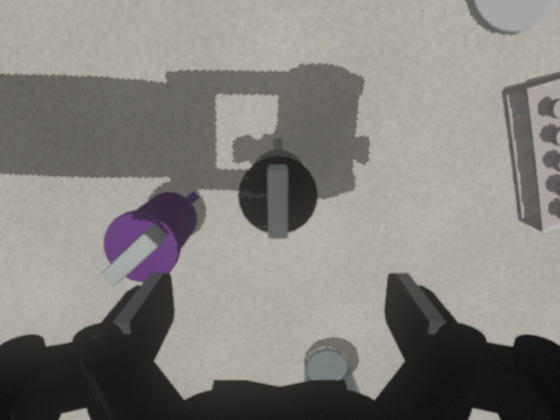

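The wrist view shows the bar at (278,200) midway between the open fingers and aligned with them. The two bar estimates agree within 2 mm. I descend and grip.

Call:
play_rows:
  deltas:
    - [[-0.001, 0.001, 0.029], [0, 0, 0]]
    - [[0, 0, 0.029], [0, 0, 0]]
    - [[0, 0, 0.029], [0, 0, 0]]
    - [[0, 0, 0.029], [0, 0, 0]]
    - [[0, 0, 0.02], [0, 0, 0]]
    - [[0, 0, 0.011], [0, 0, 0]]
    - [[0, 0, 0], [0, 0, 0]]
    - [[0, 0, 0], [0, 0, 0]]

```text
clock: 2.73
ee_pos: [0.484, -0.1031, 0.1041]
ee_rot: [3.117, -0.387, 0.0]
contact_force: [-0.1, 0.4, 1.0]
opening: 0.999
```

Call:
play_rows:
  deltas:
    - [[0, 0, 0], [0, 0, 0]]
    - [[0, 0, 0], [0, 0, 0]]
    - [[0, 0, 0], [0, 0, 0]]
    - [[0, 0, 0], [0, 0, 0]]
    - [[0, 0, 0], [0, 0, 0]]
    - [[0, 0, 0], [0, 0, 0]]
    - [[0, 0, 0], [0, 0, 0]]
    - [[0, 0, 0], [0, 0, 0]]
    - [[0, 0, 0], [0, 0, 0]]
    - [[0, 0, 0], [0, 0, 0]]
  fingers: 0

```text
clock: 3.57
ee_pos: [0.4839, -0.103, 0.104]
ee_rot: [3.118, -0.386, 0.001]
contact_force: [-1.4, 0.3, 6.1]
opening: 0.174
```

Call:
play_rows:
  deltas:
    - [[0, 0, -0.01], [0, 0, 0]]
    - [[0, 0, -0.03], [0, 0, 0]]
    - [[0, 0, -0.03], [0, 0, 0]]
    - [[0, 0, -0.03], [0, 0, 0]]
    - [[0, 0, -0.03], [0, 0, 0]]
    - [[0, 0, 0], [0, 0, 0]]
    - [[0, 0, 0], [0, 0, 0]]

```text
clock: 4.15
ee_pos: [0.4842, -0.1031, 0.2349]
ee_rot: [3.117, -0.386, 0.005]
contact_force: [-1.2, 0.8, -3.7]
opening: 0.169
```

Call:
play_rows:
  deltas:
    - [[-0.0009, -0.016, 0], [0, 0, 0]]
    - [[-0.0018, -0.0318, 0], [0, 0, 0]]
    - [[-0.0018, -0.0318, 0], [0, 0, 0]]
    - [[-0.0018, -0.0318, 0], [0, 0, 0]]
    - [[-0.0018, -0.0318, 0], [0, 0, 0]]
    - [[-0.0018, -0.0318, 0], [0, 0, 0]]
    - [[-0.0018, -0.0318, 0], [0, 0, 0]]
    - [[-0.0018, -0.0318, 0], [0, 0, 0]]
    - [[-0.0018, -0.0318, 0], [0, 0, 0]]
    - [[-0.0009, -0.016, 0], [0, 0, 0]]
    - [[0, 0, 0], [0, 0, 0]]
    - [[0, 0, 0], [0, 0, 0]]

```text
clock: 5.15
ee_pos: [0.5371, 0.1791, 0.2309]
ee_rot: [3.116, -0.383, -0.006]
contact_force: [0.4, -0.2, -3.0]
opening: 0.171
```

Call:
play_rows:
  deltas:
    - [[0, 0, 0], [0, 0, 6.5]]
    - [[0, 0, 0], [0, 0, 6.5]]
    - [[0, 0, 0], [0, 0, 6.5]]
    - [[0, 0, 0], [0, 0, 6.5]]
    - [[0, 0, 0], [0, 0, 0]]
    - [[0, 0, 0], [0, 0, 0]]
    - [[0, 0, 0], [0, 0, 0]]

```text
clock: 5.73
ee_pos: [0.5377, 0.178, 0.2329]
ee_rot: [2.952, -1.074, -0.001]
contact_force: [-0.1, 0.1, -3.3]
opening: 0.17
```

```bash
python3 - <<'E'
from h import *
o=get_obs(); print(o["ee_pos"],yaw(o),o["contact_force"])
im,d,cm=snap("wrist","w2"); snap("scene","s2"); snap("top","t2")
cv2.imwrite("pics/m2.png",np.hstack([im[:,:,::-1][:,80:480],cv2.resize(cv2.imread("pics/s2.png")[100:310,300:500],(400,420))]))
E
```

```text
[0.53770406 0.17799635 0.23293703] (np.float64(-39.98429614191383), np.float64(-0.9999994869651714)) [-0.06261406  0.12704098 -3.32762941]
```

View pics/m2.png

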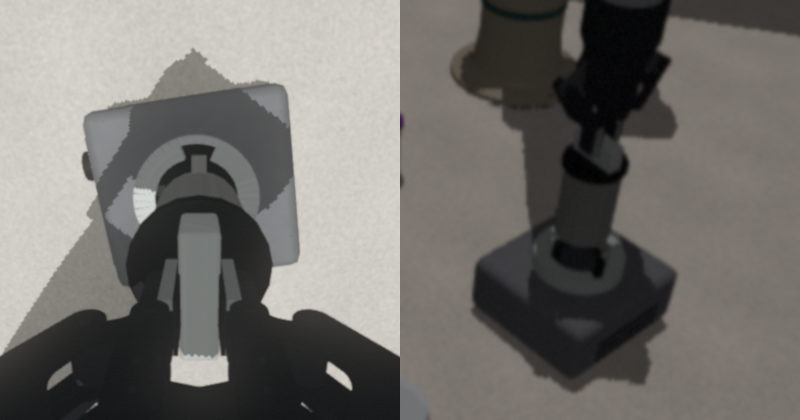

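The wrist view shows the near lug at (200,165) pointing into the collar gap at (200,150). The chamber hangs upright over the collar. Next I measure the lug and the collar in this same image.

```bash
python3 - <<'E'
from h import *
from scipy.optimize import least_squares
o=get_obs(); cm=cam("wrist",o); d=np.load("pics/w2.npy"); H,W=d.shape
uv=np.stack(np.meshgrid(np.arange(W),np.arange(H)),-1).reshape(-1,2); P=bydepth(cm,uv,d).reshape(H,W,3); Z=P[:,:,2]
c0=np.array([.537,.178]); tcp=o["ee_pos"]
m=(Z>.092)&(Z<.104)&(np.hypot(P[...,0]-c0[0],P[...,1]-c0[1])<.06)
print("collar n",m.sum(),"z",np.median(Z[m]))
ct=np.vstack([c[:,0] for c in cv2.findContours(m.astype(np.uint8),0,1)[0]]); w=onplane(cm,ct,.098)[:,:2]
r=np.linalg.norm(w-c0,axis=1); w=w[(r>.046)&(r<.055)]
s=least_squares(lambda p:np.linalg.norm(w-p,axis=1)-.05,c0,loss="soft_l1",f_scale=.0007).x; print("collar wrist",s,len(w),"res",np.std(np.linalg.norm(w-s,axis=1)-.05))
# gap edges: deep pixels at r 36..42
q=proj(cm,np.c_[s[0]+.040*np.cos(np.radians(np.arange(-0,360,2))),s[1]+.040*np.sin(np.radians(np.arange(0,360,2))),np.full(180,.098)])
print("gapdeg",[(a*2,round(float(Z[int(v),int(u)]),3)) for a,(u,v) in enumerate(q) if 0<=u<W and 0<=v<H and (Z[int(v),int(u)]<.092 or Z[int(v),int(u)]>.104) and a<50])
l=(Z>.127)&(Z<.139)&(np.hypot(P[...,0]-tcp[0],P[...,1]-tcp[1])<.048)&(np.hypot(P[...,0]-tcp[0],P[...,1]-tcp[1])>.033)
L=P[l]; print("lug n",l.sum(),"mean",L.mean(0),"zmax",np.percentile(L[:,2],[5,50,95]),"maxr",np.percentile(np.hypot(*(L[:,:2]-tcp[:2]).T),98))
a=L.mean(0)[:2]-tcp[:2]; print("lug dir",np.degrees(np.arctan2(a[1],a[0])))
im=cv2.imread("pics/w2.png")[:,:,::-1]; bar(im,d,cm,tcp[2]+.019,tcp[:2])
it=cv2.imread("pics/t2.png"); 
# lid from top camera, chamber lid disc z = tcp-.104+.096
ct=cam("top"); dt=np.load("pics/t2.npy"); Pt=bydepth(ct,uv,dt).reshape(H,W,3)
k=(np.abs(Pt[...,2]-(tcp[2]-.008))<.006)&(np.hypot(Pt[...,0]-c0[0],Pt[...,1]-c0[1])<.05)
print("top lid n",k.sum(),"x",np.percentile(Pt[k][:,0],[1,99]) if k.any() else 0,"y",np.percentile(Pt[k][:,1],[1,99]) if k.any() else 0)
k2=k.astype(np.uint8); ctr=max(cv2.findContours(k2,0,1)[0],key=cv2.contourArea)[:,0]; w=onplane(ct,ctr,tcp[2]-.008)[:,:2]
w=w[np.linalg.norm(w-c0,axis=1)>.029]
s2=least_squares(lambda p:np.linalg.norm(w-p,axis=1)-.034,c0,loss="soft_l1",f_scale=.0007).x; print("lid ctr top",s2,len(w),"tcp",tcp)
E
```

```text
collar n 3911 z 0.09947920429463841
collar wrist [0.53669158 0.17966566] 231 res 0.0007286096994585078
gapdeg [(32, 0.082), (34, 0.083), (36, 0.083), (38, 0.082), (40, 0.083), (42, 0.082), (44, 0.083), (46, 0.083), (48, 0.083), (50, 0.083), (52, 0.082), (54, 0.083), (56, 0.083), (58, 0.082), (60, 0.082), (62, 0.083), (64, 0.082)]
lug n 171 mean [0.56190264 0.2064504  0.13639138] zmax [0.1320476  0.13669637 0.13785811] maxr 0.04027018095270097
lug dir 49.316322224114316
bar (0.5390042066574097, 0.17876185476779938) (0.058165837079286575, 0.01559455692768097) yaw 49.889046 ztop 0.253550308582123
top lid n 612 x [0.5063598  0.56464586] y [0.14438998 0.19978506]
lid ctr top [0.53942575 0.17722444] 74 tcp [0.53783558 0.17845373 0.23334333]
```

Both cameras agree that the chamber needs about a 2 mm shift towards (-x,+y). In tool axes that is dx -1.9 mm. The gap is centred at 48° and the lug sits at 49–50°. I correct that and lower.

Call:
play_rows:
  deltas:
    - [[-0.0019, 0, 0.01], [0, 0, 1]]
    - [[0, 0, 0.01], [0, 0, 0]]
    - [[0, 0, 0.01], [0, 0, 0]]
    - [[0, 0, 0.003], [0, 0, 0]]
    - [[0, 0, 0.003], [0, 0, 0]]
    - [[0, 0, 0], [0, 0, 0]]
    - [[0, 0, 0], [0, 0, 0]]

```text
clock: 6.47
ee_pos: [0.5365, 0.1799, 0.1976]
ee_rot: [-2.941, 1.103, -0.0]
contact_force: [-0.2, -0.3, -2.9]
opening: 0.173
```

Call:
play_rows:
  deltas:
    - [[0, 0, 0.002], [0, 0, 0]]
    - [[0, 0, 0.002], [0, 0, 0]]
    - [[0, 0, 0.002], [0, 0, 0]]
    - [[0, 0, 0], [0, 0, 0]]
    - [[0, 0, 0], [0, 0, 0]]

```text
clock: 6.88
ee_pos: [0.5368, 0.1801, 0.1927]
ee_rot: [-2.94, 1.103, -0.003]
contact_force: [0.9, -0.4, 4.1]
opening: 0.167
```

The lugs are in: the underside is at about 0.089, below the rim, and the force matches the spring alone. I press down to about 2 mm above the deck.

Call:
play_rows:
  deltas:
    - [[0, 0, 0.002], [0, 0, 0]]
    - [[0, 0, 0.002], [0, 0, 0]]
    - [[0, 0, 0.002], [0, 0, 0]]
    - [[0, 0, 0.001], [0, 0, 0]]
    - [[0, 0, 0], [0, 0, 0]]
    - [[0, 0, 0], [0, 0, 0]]

```text
clock: 7.38
ee_pos: [0.5369, 0.1801, 0.1856]
ee_rot: [-2.94, 1.103, -0.003]
contact_force: [-1.2, -0.2, 7.6]
opening: 0.171
```

Call:
play_rows:
  deltas:
    - [[0, 0, 0], [0, 0, 2]]
    - [[0, 0, 0], [0, 0, 4]]
    - [[0, 0, 0], [0, 0, 4]]
    - [[0, 0, 0], [0, 0, 4]]
    - [[0, 0, 0], [0, 0, 4]]
    - [[0, 0, 0], [0, 0, 4]]
    - [[0, 0, 0], [0, 0, 4]]
    - [[0, 0, 0], [0, 0, 4]]
    - [[0, 0, 0], [0, 0, 4]]
    - [[0, 0, 0], [0, 0, 4]]
    - [[0, 0, 0], [0, 0, 2]]
    - [[0, 0, 0], [0, 0, 0]]

```text
clock: 8.38
ee_pos: [0.5371, 0.1799, 0.1858]
ee_rot: [-2.383, 2.044, -0.003]
contact_force: [0.1, -0.6, 7.4]
opening: 0.175
```

```bash
python3 -c "
from h import *
o=get_obs();print(o['ee_pos'],yaw(o),o['contact_force'],o['torque'],o['opening'])"
```

```text
[0.53711945 0.17992093 0.18576973] (np.float64(-81.24215690031191), np.float64(-0.9999957929739667)) [ 0.12521194 -0.55466679  7.38252309] [-0.1163147   0.03749155 -0.01310039] 0.174899814567237
```

Call:
play_rows:
  deltas:
    - [[0, 0, 0], [0, 0, 4]]
    - [[0, 0, 0], [0, 0, 4]]
    - [[0, 0, 0], [0, 0, 4]]
    - [[0, 0, 0], [0, 0, 4]]
    - [[0, 0, 0], [0, 0, 4]]
    - [[0, 0, 0], [0, 0, 4]]
    - [[0, 0, 0], [0, 0, 4]]
    - [[0, 0, 0], [0, 0, 4]]
    - [[0, 0, 0], [0, 0, 4]]
    - [[0, 0, 0], [0, 0, 3]]
    - [[0, 0, 0], [0, 0, 0]]
    - [[0, 0, 0], [0, 0, 0]]

```text
clock: 9.38
ee_pos: [0.5371, 0.1798, 0.1858]
ee_rot: [-1.566, 2.721, -0.002]
contact_force: [-0.5, 0.3, 7.7]
opening: 0.173
```

Call:
play_rows:
  deltas:
    - [[0, 0, 0], [0, 0, 1]]
    - [[0, 0, 0], [0, 0, 1]]
    - [[0, 0, 0], [0, 0, 0]]

```text
clock: 9.63
ee_pos: [0.5371, 0.1798, 0.1857]
ee_rot: [-1.518, 2.748, -0.002]
contact_force: [0.3, 0.1, 7.9]
opening: 0.168
```

```bash
python3 -c "
from h import *
o=get_obs();print(o['ee_pos'],yaw(o),o['contact_force'],o['torque'],o['opening'])"
```

```text
[0.53709671 0.17981761 0.18573868] (np.float64(-122.17970102857925), np.float64(-0.999996316884342)) [0.2824296  0.05521164 7.90040118] [-0.19012794  0.07768999 -0.00086921] 0.16794959688699085
```

Call:
play_rows:
  deltas:
    - [[0, 0, 0], [0, 0, 1]]
    - [[0, 0, 0], [0, 0, 1]]
    - [[0, 0, 0], [0, 0, 1]]
    - [[0, 0, 0], [0, 0, 0]]
    - [[0, 0, 0], [0, 0, 0]]

```text
clock: 10.05
ee_pos: [0.5371, 0.1798, 0.1857]
ee_rot: [-1.446, 2.786, -0.002]
contact_force: [-0.2, -0.5, 6.9]
opening: 0.173
```

```bash
python3 -c "
from h import *
o=get_obs();print(o['ee_pos'],yaw(o),o['contact_force'],o['torque'],o['opening'])"
```

```text
[0.5370653  0.17978613 0.18572039] (np.float64(-125.13815590804951), np.float64(-0.9999964583906144)) [-0.15809836 -0.4654756   6.89941782] [-0.17125928  0.06001411  0.01769122] 0.17303478964142385
```

Call:
play_rows:
  deltas:
    - [[0, 0, 0], [0, 0, 1]]
    - [[0, 0, 0], [0, 0, 1]]
    - [[0, 0, 0], [0, 0, 1]]
    - [[0, 0, 0], [0, 0, 0]]
    - [[0, 0, 0], [0, 0, 0]]

```text
clock: 10.47
ee_pos: [0.537, 0.1798, 0.1857]
ee_rot: [-1.374, 2.823, -0.002]
contact_force: [-0.1, -0.7, 7.4]
opening: 0.173
```

```bash
python3 -c "
from h import *
o=get_obs();print(o['ee_pos'],yaw(o),o['contact_force'],o['torque'],o['opening'])
im,d,cm=snap('wrist','w3'); bar(im,d,cm,.204,(.537,.18))"
```

```text
[0.53698107 0.17977828 0.18572279] (np.float64(-128.0858222968321), np.float64(-0.9999969588819169)) [-0.05608069 -0.67063517  7.43819903] [-0.35391594  0.15980146  0.49801048] 0.1733873306320139
bar (0.5383610725402832, 0.17858703434467316) (0.015610439702868462, 0.05880797281861305) yaw -37.82032 ztop 0.20590218659204673
```

The wrist torque of 0.5 N m shows the stop is reached, with the bar about 7° past the pocket's middle. That matches the play of the lug in its pocket. I ease back 3.5° off the stop and let it rise in a controlled way.

Call:
play_rows:
  deltas:
    - [[0, 0, 0], [0, 0, -2]]
    - [[0, 0, 0], [0, 0, -1.5]]
    - [[0, 0, -0.001], [0, 0, 0]]
    - [[0, 0, -0.001], [0, 0, 0]]
    - [[0, 0, -0.001], [0, 0, 0]]
    - [[0, 0, -0.001], [0, 0, 0]]
    - [[0, 0, -0.001], [0, 0, 0]]
    - [[0, 0, -0.001], [0, 0, 0]]
    - [[0, 0, 0], [0, 0, 0]]
    - [[0, 0, 0], [0, 0, 0]]

```text
clock: 11.35
ee_pos: [0.5368, 0.1799, 0.1909]
ee_rot: [-1.459, 2.781, -0.001]
contact_force: [2.0, -0.7, 4.2]
opening: 0.172
```

```bash
python3 -c "
from h import *
o=get_obs();print(o['ee_pos'],yaw(o),o['contact_force'],o['torque'],o['opening'])"
```

```text
[0.53681079 0.17990151 0.19090787] (np.float64(-124.62662783394381), np.float64(-0.9999989416108465)) [ 1.98154338 -0.66289701  4.15852333] [-0.06827367 -0.22814868  0.04191243] 0.17182910706583568
```

Call:
play_rows:
  deltas:
    - [[0, 0, -0.0005], [0, 0, 0]]
    - [[0, 0, -0.0005], [0, 0, 0]]
    - [[0, 0, -0.0005], [0, 0, 0]]
    - [[0, 0, 0], [0, 0, 0]]
    - [[0, 0, 0], [0, 0, 0]]

```text
clock: 11.77
ee_pos: [0.5366, 0.1799, 0.1918]
ee_rot: [-1.46, 2.782, -0.0]
contact_force: [4.2, -0.2, 2.6]
opening: 0.169
```

Call:
play_rows:
  deltas:
    - [[0, 0, 0], [0, 0, 0]]
    - [[0, 0, 0], [0, 0, 0]]
    - [[0, 0, 0], [0, 0, 0]]
    - [[0, 0, 0], [0, 0, 0]]
    - [[0, 0, 0], [0, 0, 0]]
    - [[0, 0, 0], [0, 0, 0]]
    - [[0, 0, 0], [0, 0, 0]]
    - [[0, 0, 0], [0, 0, 0]]
  fingers: 0.0854

```text
clock: 12.43
ee_pos: [0.5364, 0.1799, 0.192]
ee_rot: [1.46, -2.782, 0.0]
contact_force: [0.5, -0.4, -0.5]
opening: 1.002
```

Call:
play_rows:
  deltas:
    - [[0, 0, -0.01], [0, 0, 0]]
    - [[0, 0, -0.03], [0, 0, 0]]
    - [[0, 0, -0.03], [0, 0, 0]]
    - [[0, 0, -0.03], [0, 0, 0]]
    - [[0, 0, -0.01], [0, 0, 0]]
    - [[0, 0, 0], [0, 0, 0]]
    - [[0, 0, 0], [0, 0, 0]]

```text
clock: 13.02
ee_pos: [0.5365, 0.18, 0.3018]
ee_rot: [-1.46, 2.781, -0.0]
contact_force: [-0.2, -0.2, -0.6]
opening: 0.999
```

```bash
python3 - <<'E'
from h import *
o=get_obs();print(o['ee_pos'],yaw(o),o['contact_force'],o['torque'],o['opening'])
im,d,cm=snap('wrist','w4'); bar(im,d,cm,.211,(.537,.18)); snap('scene','s4')
H,W=d.shape; uv=np.stack(np.meshgrid(np.arange(W),np.arange(H)),-1).reshape(-1,2); P=bydepth(cm,uv,d).reshape(H,W,3)
k=(P[...,2]>.202)&(P[...,2]<.22)&(np.hypot(P[...,0]-.537,P[...,1]-.18)<.032); X=P[k]
A=np.c_[X[:,:2]-[.537,.18],np.ones(len(X))]; print("bar top plane slopes,z",np.linalg.lstsq(A,X[:,2],rcond=None)[0])
k=(P[...,2]>.175)&(P[...,2]<.192)&(np.hypot(P[...,0]-.537,P[...,1]-.18)<.034); X=P[k]
A=np.c_[X[:,:2]-[.537,.18],np.ones(len(X))]; print("lid plane",np.linalg.lstsq(A,X[:,2],rcond=None)[0],len(X))
cv2.imwrite("pics/m4.png",np.hstack([im[:,:,::-1][:,80:480],cv2.resize(cv2.imread("pics/s4.png")[100:310,300:500],(400,420))]))
E
```

```text
[0.53647923 0.17996486 0.30182151] (np.float64(-124.61964544190856), np.float64(-0.9999999161562885)) [-0.19011443 -0.15795188 -0.60935547] [-0.00487858 -0.03932147  0.03682874] 0.9989973571369308
bar (0.537211537361145, 0.1794602870941162) (0.014684559777379036, 0.05457701161503792) yaw -34.714794 ztop 0.21228632684522764
bar top plane slopes,z [-0.01546142  0.01009541  0.21206034]
lid plane [-0.00575552  0.00213477  0.18528887] 4291
```

View pics/m4.png

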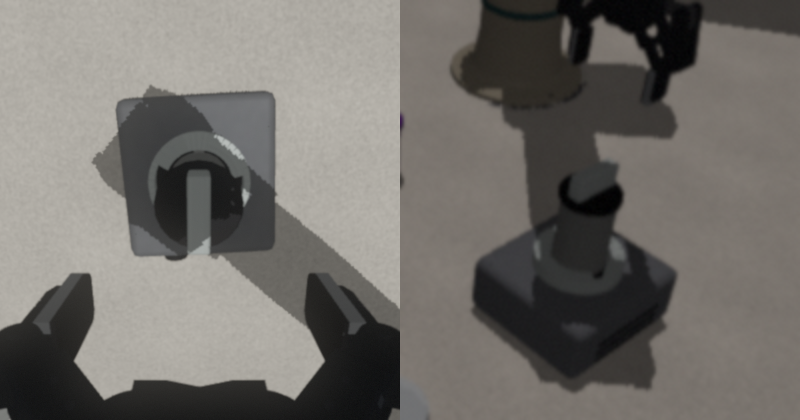

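The chamber stands upright in the collar. The bar top measures about 0.212 against 0.211 expected, and its yaw is -35° against the mill's x at -31°, which is inside the pocket's ±7.5° play. The lid tilts less than 1° and the gripper is clear.

```bash
python3 -c "
from h import *
print(ticket.job_done())"
```

```text
the job is handed in; nothing more can be done
None
```

The chamber is fitted and locked in the mill, and the job was handed in at about 13 s. I gripped it by the bar, lowered the lugs into the gaps, and pressed it to about 2 mm above the deck. I then turned it clockwise to the stop, where I felt about 0.5 N m, eased back 3.5°, let it rise and released it.

**Last checks:**
- **Height:** the bar top measured 0.212 m against 0.211 m expected when locked.
- **Upright:** the lid tilts less than 1°. The fit to the bar's top came out slightly over 1°, which I took as noise on a small surface.
- **Angle:** the bar lies about 4° past the mill's x, inside the pocket's ±7.5° play.
- **Clear of the chamber:** the gripper is open and about 9 cm above it, with near-zero wrist force.

**Seen but not followed up:** a sideways force of about 4 N appeared while the chamber rose. It was gone after release.

**Not done:** I did not pull up on the chamber to test the lock. I also took no final close-up of the beaker, rack and dish; the arm's path did not go near them. The purple look-alike was left alone, though I passed above it on the way to the chamber.

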